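# Free the long bracelet link with the forked spring-bar tool

## Task

Two small pin stands on the jeweller's bench each hold a bracelet link on a spring bar: one a long straight link, the other a short one that ends in a round bead. With the forked tool, push the collar of the long link's spring bar back against its spring until the link drops into the tray below, then let the bar spring home and stand the forked tool upright again where you took it from. Keep the gripper's fingers off that spring bar and leave the round-bead link hanging on its own bar.

Things in the scene. Friction and masses are not known exactly. Their poses are not given: they have to be found in the camera images.
- fork_tool_mid (a point): Centre of the forked tool, 109 mm tall, upright on its tine tips on a 4 mm rubber pad. z up. Wood handle 24 x 24 mm, 54 to 109 mm above the tips; steel head 42 (x) x 18 mm, 40 to 54 mm; below it two tines at +x and -x, each 9 (x) x 18 (y) x 40 mm, slot 24 mm wide between. Half a turn changes nothing. A tool with a round handle and solid foot stands 100 mm away: not that one.
- stand: Stand of the long link: wood tray, two steel lugs, dark spring housing. Origin on the bench under the link, z up, y along the spring bar from link to housing. Bar: level 6 mm rod at x = 0, 100 mm up. Tray 130 (x) x 80 mm, floor 6, walls 20 mm high. Lugs 115 mm high, outer faces at y = -27 and 27 mm. Housing y = 111 to 149 mm, 120 mm high. The other stand is alike.
- spring_bar (a joint): How far the stand's spring bar is pushed towards the housing (+y of the stand), m: 0 home, stop 0.034; 1.6 N at 0, 4.3 N at the stop, springs back by itself. The link is free by 0.025. Its collar, a steel disc 40 mm across and 6 mm thick, has its near face at y = 67 mm when home: between lug and collar 40 mm of bare bar for the fork to straddle from above.
- long_link_mid (a point): Centre of the long straight steel link, 60 mm long, 19 mm wide (y), 10 mm thick (x), 60 g. It hangs upright between the lugs from the bar by a 22 mm eye at its upper end, its lower end 42 mm above the tray floor; freed, it drops there by itself.
- round_link_mid (a point): Centre of the other link: a steel ball of 34 mm diameter under a 22 mm eye, 52 mm high in all, hanging on the bar of the other stand.
Not all that is in view belongs to the job. What is shaped like the part that bears fork_tool_mid but green or red is not meant. Leave any orange look-alike of the stand alone.

How it is judged:
By the outcome, as a careful person would: the job done as asked, in the order asked, and still so for the second after the job is handed in, with the robot touching nothing.
It also fails if it takes over 54 s, if anything falls off the work surface, if the arm or the gripper's body presses on something with over 40 N, if the wrist force passes 120 N, or if a joint passes its speed limit or range.

## Robot

A 7-joint arm with a two-finger parallel gripper is mounted at the origin on the work surface. World frame = base frame: x ahead of the robot, y to its left, z up, the work surface at z = 0. Lengths are in m, angles in rad, forces in N, time in s.
With the tool pointing down it reaches from about 0.4 to 0.85 m from the base axis. Payload 4.5 kg.
Tool frame: the origin (TCP) lies at the very end of the fingers, on their centre line; the grasp point (between the pads) lies 19 mm behind it; z points along the fingers, y is the line along which they close (so a half turn about z gives the same grasp; the last joint's range is limited). The gripper opens to 88 mm and grips with 3 to 60 N. Pads are 18 mm wide; open, the fingers measure 123 mm over their backs; the gripper's body (75 mm by 187 mm) begins 45 mm behind the grasp point.
Start: joints at [-1.289, 0.689, -0.195, 1.565, 0.157, 0.902, -0.215], TCP at [0.153, 0.606, 0.239] pointing down, gripper open.
Joint ranges: [-3.01, 3.01], [-0.46, 2.08], [-1.47, 1.51], [0.13, 2.56], [-1, 4.14], [0.04, 2.09], [-2.66, 2.66]. Speed limits (rad/s): [2.57, 2.57, 3.14, 3.14, 3.14, 3.14, 3.14].

## Interface

Orientations are given as a rotation vector (axis times angle).
In Python, from cell import * gives the robot as it stands.
- The arm moves only by the tool move_arm, never from a script. Its argument "motion" is a list of rows, each an object of numbers: "tx", "ty", "tz": the shift along the tool's x, y, z in cm; "ax", "ay", "az": the turn, a rotation vector about the tool's x, y, z in degrees. In form: [{"tx": .., "ty": .., "tz": .., "ax": .., "ay": .., "az": ..}, ...]. A call has 1 to 10 rows; each row shifts and turns the commanded pose from where the row before left it, along the tool's axes as they then stand; what a row does not reach is not made up. A row lasts 1/10 s, in which the tool goes at most 50 mm and 8.59 degrees, less where a joint would pass 70% of its speed; a pose out of reach is approached as far as the arm can. A call is refused whole if a number of a shift passes 5 or a number of a turn 8.59, either way. A call with a gripper value outside its range is refused whole. "fingers" is the finger opening in cm, from 0 to 8.81, set as the call begins (left out, the last holds). The fingers move at their own pace and stop on an object; "force" is the grip in N (left out, the last holds). Time passes only in rows, so rows that do not move let the fingers close. It gives the time, the measured TCP pose, the force, the opening and the grip force at its end, in the units of the state.
- sense(): the state, without advancing time (a new reading comes with each control period).
- get_image(name): name is "scene" or "top" or "wrist"; returns a dict with "img" (420x560x3 uint8, red, green, blue), "fx", "fy", "cx", "cy" (pixels), "D" ([k1, k2, p1, p2, k3] as OpenCV has them; the pictures are not rectified), "rvec" (rotation vector, rad) and "tvec" (3), from world to camera coordinates, as OpenCV has them. Camera axes: x right, y down, z forward; pixel columns grow to the right and rows downward; lengths in m; the calibration is good to about 2 mm. A picture is of the moment at which its call begins. There is no depth.
- job_done(): hands the job in; it is judged then, once.
Trained networks look in the newest picture that a camera, given by its name, has taken for a name from the list of things; names that differ only in an ending like _2 or _b are one class to them, and where a whole thing is asked for, a point or a joint stands for the part that bears it (a point fixed in the world has none). Each returns a list of dicts, best first, with "conf" (0 to 1); they miss things now and then, are a little off and sometimes report something else, mostly with a low value. They report only what shows in the picture. A call takes as long as a camera call. They do not tell look-alikes from the thing itself.
- boxes_of(query, camera): "at" ([column, row] as shares, 0 to 1, of the picture: columns of its width, rows of its height, amid what is visible of it).
The state is a dict: "t": time; "joint_positions": joint angles; "qd": joint speeds; "tau": joint torques, N m; "position": TCP position; "tcp_rot": TCP orientation; "contact_force": force on the tool from outside, world axes, zero at the start; "torque": the same for the moment, N m; "gripper_width": finger opening in m; "grip_force": force on a finger pad.
Only numpy, scipy, OpenCV 4.12 (cv2) and the standard library are available. Lean on these libraries where they do the work, as an engineer would, in place of code of your own. Each camera call takes 0.05 s, during which the arm holds its last target. There are 200 camera calls.

## Working session

There is one attempt and no reset: what is moved stays moved. The work goes in short steps, Python scripts to look and compute and a tool call to move; the robot and the scene stay as the last step left them, time stands still between calls to the robot, and variables do not carry over. Pictures are saved under pics/ and viewed, at most 10 in all, crops included, and the job is handed in when it is done.

Besides the shell and the picture viewer there is one more tool, called after ">>>" as name([rows], argument=value, ...), one row to a line, values as JSON. move_arm: Moves the arm, as the interface text tells. Its arguments: {"type":"object","properties":{"motion":{"type":"array"},"fingers":{"type":"number"},"force":{"type":"number"}},"required":["motion"]}

```bash
ls; mkdir -p pics
python3 - <<'E'
from cell import *
import cv2,numpy as np
ims=[]
for n in ["scene","top"]:
    d=get_image(n); cv2.imwrite(f"pics/{n}0.png",d["img"][:,:,::-1])
    print(n,d["fx"],d["cx"],d["cy"],d["rvec"],d["tvec"],d["D"])
    for q in ["fork_tool_mid","stand","spring_bar","long_link_mid","round_link_mid"]:
        for b in boxes_of(q,n): print(q,round(b["at"][0]*560),round(b["at"][1]*420),round(b["conf"],2))
print(sense())
E
```

```text
pics
scene 407.1020032624445 289.67234258417056 211.05499009351206 [ 1.39459398  2.02039935 -0.98714325] [ 0.27816482 -0.17309161  1.3017403 ] [0.00337069 0.         0.         0.         0.        ]
fork_tool_mid 375 204 0.93
fork_tool_mid 415 239 0.85
fork_tool_mid 360 229 0.73
stand 253 173 0.82
stand 218 276 0.68
spring_bar 223 255 0.85
spring_bar 254 154 0.62
long_link_mid 192 249 0.66
long_link_mid 372 303 0.37
round_link_mid 373 300 0.54
top 393.61992302035634 278.0164926190582 215.8849540912798 [ 2.16508316 -2.12753651  0.10322272] [-0.09906204  0.46451138  0.91494414] [-0.04039429  0.          0.          0.          0.        ]
fork_tool_mid 217 229 0.74
fork_tool_mid 215 268 0.67
fork_tool_mid 168 237 0.65
stand 335 144 0.82
stand 388 302 0.74
spring_bar 371 305 0.86
spring_bar 319 133 0.5
long_link_mid 351 134 0.42
{'t': 0.6, 'joint_positions': array([-1.28924549,  0.68904863, -0.19460335,  1.56530861,  0.15727949,
        0.90250347, -0.21508348]), 'qd': array([-0.00103231, -0.00093292, -0.00023208,  0.00060902,  0.00183464,
        0.00078481,  0.00050325]), 'tau': array([-8.55770268e-04, -5.27256382e+01, -1.26649864e+00, -1.53683513e+01,
       -5.18282410e-02, -4.46779040e-04,  3.52437132e-05]), 'position': array([0.15323946, 0.6059451 , 0.23877258]), 'tcp_rot': array([-3.88123627e-01, -3.11751330e+00, -1.79217826e-04]), 'contact_force': array([-0.06637695, -0.1781294 ,  0.72708593]), 'torque': array([-0.00039264, -0.03455196,  0.04075422]), 'grip_force': 0.0, 'gripper_width': 0.0877468595292152}
```

View pics/scene0.png

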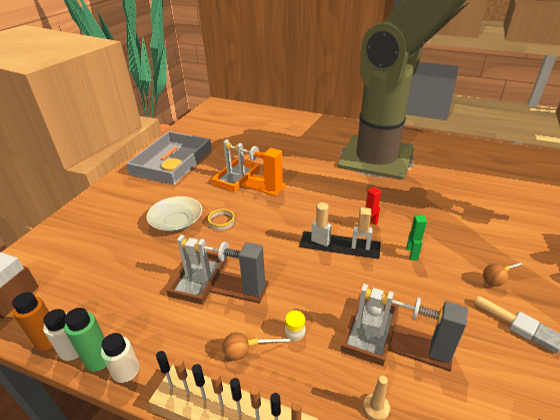

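View pics/top0.png

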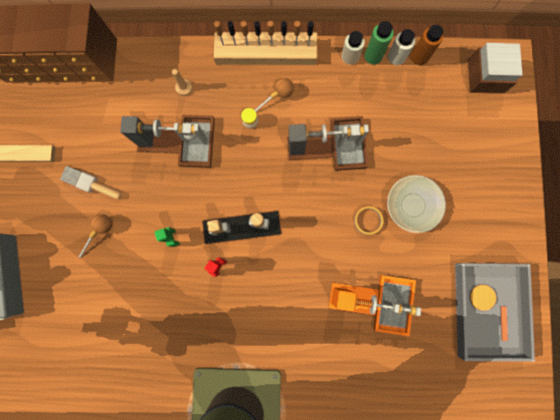

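Scene picture: the tool pad shows two tools. The left one at (320,225) has a round handle and solid foot; the right one at (362,230) has a square handle and tines. The red (373,205) and green (417,238) look-alikes are not meant. The link stand at (215,270) has the long straight link, the one at (400,330) has the ball at (376,300), and the orange one at (250,170) is to be left alone. In the top picture the fork is at about (215,228), the round tool at (258,220), the long-link stand at (330,142) and the ball stand at (175,140).

```bash
cat > h.py <<'E'
from cell import *
import cv2,numpy as np
from scipy.spatial.transform import Rotation as R
def K(d): return np.array([[d["fx"],0,d["cx"]],[0,d["fy"],d["cy"]],[0,0,1.]])
def proj(d,P): return cv2.projectPoints(np.array(P,float).reshape(-1,3),np.array(d["rvec"]),np.array(d["tvec"]),K(d),np.array(d["D"]))[0][:,0]
def ray(d,uv,z):
    Rm=R.from_rotvec(d["rvec"]).as_matrix(); c=-Rm.T@np.array(d["tvec"])
    u=cv2.undistortPoints(np.array([[uv]],float),K(d),np.array(d["D"]))[0,0]
    v=Rm.T@np.array([u[0],u[1],1]); return c+v*(z-c[2])/v[2]
def crop(d,x,y,w,h,s): return cv2.resize(d["img"][y:y+h,x:x+w,::-1],None,fx=s,fy=s,interpolation=cv2.INTER_CUBIC)
E
python3 - <<'E'
from h import *
s=get_image("scene");t=get_image("top")
a=np.vstack([np.hstack([crop(s,300,180,80,60,5),crop(t,195,195,80,60,5)]),np.hstack([crop(s,160,225,120,90,400/120),crop(t,280,105,100,75,4)])])
cv2.imwrite("pics/c1.png",a)
print("fork",ray(t,(215,228),.11),ray(s,(364,212),.11),"stand link top",ray(t,(351,130),.1),"housing",ray(t,(297,130),.12))
E
```

```text
fork [0.42719195 0.04399732 0.11      ] [0.43479463 0.04572079 0.11      ] stand link top [ 0.65583673 -0.25448059  0.1       ] housing [ 0.64729054 -0.13187611  0.12      ]
```

View pics/c1.png

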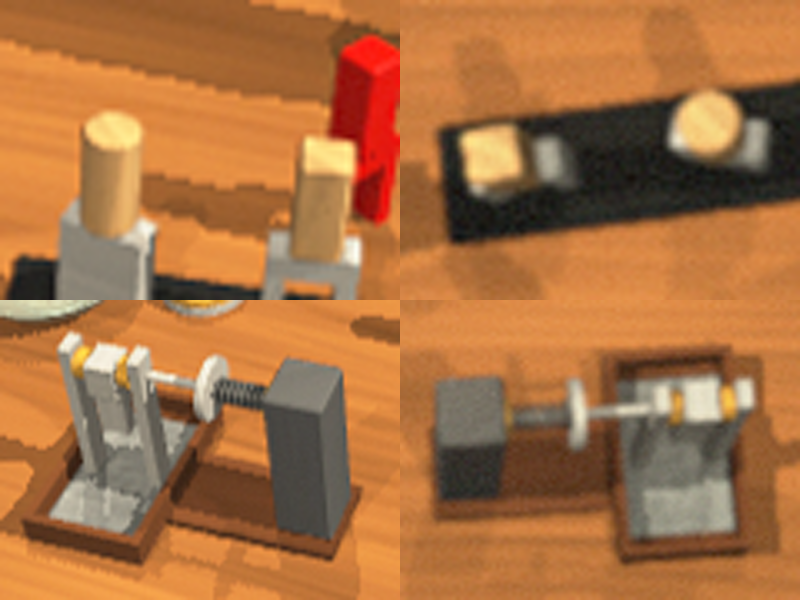

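Checked in the crop: the square-handled two-tined fork is the right-hand tool in the scene view, and the left one is round with a solid foot. This stand carries the straight link. Collar is at crop (211,388) in the scene view and (577,412) in the top view. Next I fit the poses.

```bash
cat > fit.py <<'E'
from h import *
from scipy.optimize import least_squares
s=get_image("scene");t=get_image("top")
def T(x,y,sc,ox,oy,cx,cy): return ((x-cx+.5)/sc-.5+ox,(y-cy+.5)/sc-.5+oy)
ft=lambda x,y:T(x,y,5,195,195,400,0)
fs=lambda x,y:T(x,y,5,300,180,0,0)
st=lambda x,y:T(x,y,4,280,105,400,300)
ss=lambda x,y:T(x,y,400/120,160,225,0,300)
def fit(obs,x0,name):
    def res(p):
        Rm=R.from_euler('z',p[2]).as_matrix()
        return np.concatenate([(proj(d,Rm@np.array(P)/1000+[p[0],p[1],0])[0]-uv) for d,P,uv in obs])
    r=least_squares(res,x0,loss='soft_l1'); print(name,r.x[:2].round(4),np.degrees(r.x[2]).round(1)); print(r.fun.reshape(-1,2).round(1).tolist())
    return r.x
if __name__=="__main__":
    # image left=+y, up=+x in top. fork: tine axis (x_fork) along y world -> use local frame u
    h=12;z=113
    fit([(t,(h,h,z),ft(460,133)),(t,(h,-h,z),ft(517,126)),(t,(-h,-h,z),ft(523,182)),(t,(-h,h,z),ft(468,190)),
     (s,(-h,-h,z),fs(299,177)),(s,(-h,h,z),fs(350,181)),(s,(h,h,z),fs(356,143)),(s,(h,-h,z),fs(307,138))],[.43,.044,0],"fork")
    fit([(t,(65,40,20),st(600,352)),(t,(65,-40,20),st(730,347)),(t,(-65,-40,20),st(748,548)),(t,(-65,40,20),st(620,562)),
     (t,(0,70,100),st(577,412)),(s,(0,70,100),ss(211,388)),(s,(65,40,20),ss(140,543)),(s,(65,-40,20),ss(25,520)),
     (t,(0,24,115),st(660,395)),(t,(0,-24,115),st(745,392))],[.66,-.25,0],"stand")
E
python3 fit.py
```

```text
fork [0.4309 0.0476] 11.4
[[0.3, 0.5], [-0.3, -0.0], [0.2, -0.5], [0.4, -0.1], [0.7, -8.7], [1.3, -8.4], [0.0, 5.8], [-1.3, 5.7]]
stand [ 0.6531 -0.2613] 4.9
[[0.5, 0.4], [0.1, -0.6], [0.8, -0.0], [0.1, -1.2], [-0.7, 0.7], [0.9, 0.5], [-0.1, 1.2], [-0.8, -0.1], [-0.3, 1.3], [0.0, 0.6]]
```

```bash
sed -i 's/(s,(-h,-h,z),fs(299,177)),(s,(-h,h,z),fs(350,181)),(s,(h,h,z),fs(356,143)),(s,(h,-h,z),fs(307,138))/(s,(h,-h,z),fs(299,177)),(s,(h,h,z),fs(350,181)),(s,(-h,h,z),fs(356,143)),(s,(-h,-h,z),fs(307,138))/' fit.py; python3 fit.py
python3 - <<'E'
from h import *
d=sense(); print(R.from_rotvec(d["tcp_rot"]).as_matrix().round(3))
E
```

```text
fork [0.4319 0.0479] 8.1
[[0.5, -0.3], [-0.1, -0.2], [-0.1, -0.6], [-0.1, -0.8], [0.1, -2.0], [0.9, -1.4], [0.5, -0.3], [-0.6, -0.7]]
stand [ 0.6531 -0.2613] 4.9
[[0.5, 0.4], [0.1, -0.6], [0.8, -0.0], [0.1, -1.2], [-0.7, 0.7], [0.9, 0.5], [-0.1, 1.2], [-0.8, -0.1], [-0.3, 1.3], [0.0, 0.6]]
[[-0.969  0.245 -0.   ]
 [ 0.245  0.969  0.   ]
 [ 0.     0.    -1.   ]]
```

>>> move_arm([
  {"tx": -4.5,"ty": -1.44,"az": 4.84},
  {"tx": -4.5,"ty": -1.44,"az": 4.84},
  {"tx": -4.5,"ty": -1.44,"az": 4.84},
  {"tx": -4.5,"ty": -1.44,"az": 4.84},
  {"tx": -4.5,"ty": -1.44,"az": 4.84},
  {"tx": -4.5,"ty": -1.44,"az": 4.84},
  {"tx": -4.5,"ty": -1.44,"az": 4.84},
], fingers=5.5)

```text
invalid input
```

>>> move_arm([
  {"tx": -4.5,"ty": -1.44,"az": 4.84},
  {"tx": -4.5,"ty": -1.44,"az": 4.84},
  {"tx": -4.5,"ty": -1.44,"az": 4.84},
  {"tx": -4.5,"ty": -1.44,"az": 4.84},
  {"tx": -4.5,"ty": -1.44,"az": 4.84},
  {"tx": -4.5,"ty": -1.44,"az": 4.84},
  {"tx": -4.5,"ty": -1.44,"az": 4.84},
  {},
])

```text
invalid input
```

>>> move_arm([
  {"tx": -4.5,"ty": -1.44,"tz": 0,"ax": 0,"ay": 0,"az": 4.84},
  {"tx": -4.5,"ty": -1.44,"tz": 0,"ax": 0,"ay": 0,"az": 4.84},
  {"tx": -4.5,"ty": -1.44,"tz": 0,"ax": 0,"ay": 0,"az": 4.84},
  {"tx": -4.5,"ty": -1.44,"tz": 0,"ax": 0,"ay": 0,"az": 4.84},
  {"tx": -4.5,"ty": -1.44,"tz": 0,"ax": 0,"ay": 0,"az": 4.84},
  {"tx": -4.5,"ty": -1.44,"tz": 0,"ax": 0,"ay": 0,"az": 4.84},
  {"tx": -4.5,"ty": -1.44,"tz": 0,"ax": 0,"ay": 0,"az": 4.84},
], fingers=5.5)

```text
t: 1.6
position: [0.3794, 0.3682, 0.2389]
tcp_rot: [1.285, 2.866, 0.002]
contact_force: [1.3, -1.0, 0.4]
gripper_width: 0.055
grip_force: 0.0
```

>>> move_arm([
  {"tx": -4.5,"ty": -1.44,"tz": 0,"ax": 0,"ay": 0,"az": 4.84},
  {"tx": -4.5,"ty": -1.44,"tz": 0,"ax": 0,"ay": 0,"az": 4.84},
  {"tx": -4.5,"ty": -1.44,"tz": 0,"ax": 0,"ay": 0,"az": 4.84},
  {"tx": -4.5,"ty": -1.44,"tz": 0,"ax": 0,"ay": 0,"az": 4.84},
  {"tx": -4.5,"ty": -1.44,"tz": 0,"ax": 0,"ay": 0,"az": 4.84},
  {"tx": -4.5,"ty": -1.44,"tz": 0,"ax": 0,"ay": 0,"az": 4.84},
  {"tx": -4.5,"ty": -1.44,"tz": 0,"ax": 0,"ay": 0,"az": 4.84},
  {"tx": 0,"ty": 0,"tz": 0,"ax": 0,"ay": 0,"az": 0},
])

```text
t: 2.4
position: [0.4315, 0.0412, 0.239]
tcp_rot: [2.075, 2.357, -0.005]
contact_force: [0.1, 0.6, -0.4]
gripper_width: 0.0553
grip_force: 0.0
```

```bash
cat > loc.py <<'E'
from h import *
def loc(target,yhead):  # shift (cm, tool axes now) and az (deg) to reach target TCP with tool y at heading yhead
    s=sense(); M=R.from_rotvec(s["tcp_rot"]).as_matrix(); hd=np.degrees(np.arctan2(M[1,1],M[0,1]))
    az=(hd-yhead+180)%360-180
    print("pos",s["position"].round(4),"yhead",hd.round(1),"tilt z",M[:,2].round(3),"t",round(s["t"],2)); print("shift cm",(M.T@(np.array(target)-s["position"])*100).round(2),"az",az.round(1))
    print("F",s["contact_force"].round(1),"w",round(s["gripper_width"],4),"grip",round(s["grip_force"],1),"q",s["joint_positions"].round(2))
E
python3 - <<'E'
from loc import *
loc([.432,.048,.24],8.1)
d=get_image("wrist"); cv2.imwrite("pics/w1.png",d["img"][:,:,::-1])
print(proj(d,[[.432,.048,.113]]), boxes_of("fork_tool_mid","wrist"))
E
```

```text
pos [0.4315 0.0412 0.239 ] yhead 7.3 tilt z [-0.001 -0.004 -1.   ] t 2.4
shift cm [ 0.67  0.14 -0.11] az -0.8
F [ 0.1  0.6 -0.4] w 0.0553 grip 0.0 q [-0.25  0.45  0.07  2.12 -0.05  0.57 -0.02]
[[281.72372369 193.22174713]] [{'at': [0.3538, 0.4019], 'conf': 0.92}, {'at': [0.4934, 0.1233], 'conf': 0.85}, {'at': [0.5055, 0.4279], 'conf': 0.69}]
```

View pics/w1.png

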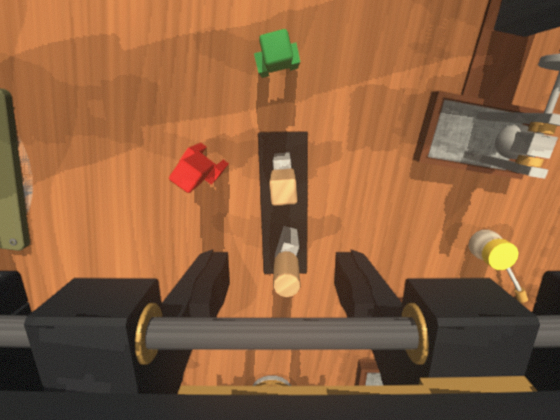

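Wrist picture: the fork's handle top is at about (283,192), within 2 px of the projected estimate (282,193). Its head and tines run along the pad, with the round tool at (287,270) and red at (195,168).

>>> move_arm([
  {"tx": 0.67,"ty": 0.24,"tz": 0,"ax": 0,"ay": 0,"az": -0.8},
  {"tx": 0,"ty": 0,"tz": 4,"ax": 0,"ay": 0,"az": 0},
  {"tx": 0,"ty": 0,"tz": 4,"ax": 0,"ay": 0,"az": 0},
  {"tx": 0,"ty": 0,"tz": 2.5,"ax": 0,"ay": 0,"az": 0},
  {"tx": 0,"ty": 0,"tz": 2.5,"ax": 0,"ay": 0,"az": 0},
  {"tx": 0,"ty": 0,"tz": 2.5,"ax": 0,"ay": 0,"az": 0},
  {"tx": 0,"ty": 0,"tz": 1.8,"ax": 0,"ay": 0,"az": 0},
  {"tx": 0,"ty": 0,"tz": 0,"ax": 0,"ay": 0,"az": 0},
], fingers=4.6)

```text
t: 3.3
position: [0.4334, 0.0578, 0.0637]
tcp_rot: [-2.036, -2.388, 0.002]
contact_force: [-0.1, 0.6, 0.7]
gripper_width: 0.046
grip_force: 0.0
```

Run:
```python
from loc import *
loc([.433,.048,.066],8.1)
d=get_image("wrist"); cv2.imwrite("pics/w2.png",d["img"][:,:,::-1])
```

```text
pos [0.4334 0.0578 0.0637] yhead 9.1 tilt z [-0.003  0.001 -1.   ] t 3.3
shift cm [-0.96 -0.19 -0.23] az 1.0
F [-0.1  0.6  0.7] w 0.046 grip 0.0 q [-0.24  0.81  0.    2.25 -0.07  0.08 -0.01]
```

View pics/w2.png

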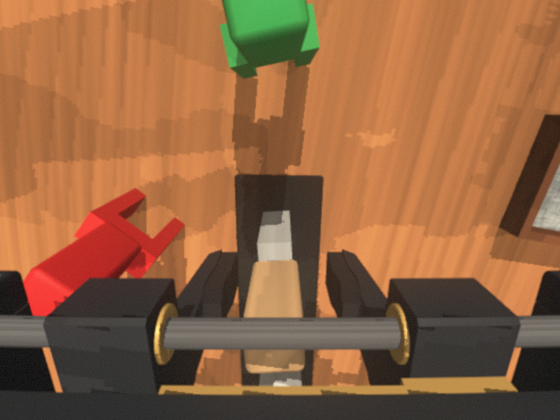

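Wrist picture: the handle at (273,315) stands between the fingers (tips at 215 and 350), and the head at (275,230) points along the pad. The arm is about 1 cm off along tool x, so I correct that and then close.

>>> move_arm([
  {"tx": -0.9,"ty": -0.1,"tz": -0.2,"ax": 0,"ay": 0,"az": 1},
  {"tx": 0,"ty": 0,"tz": 0,"ax": 0,"ay": 0,"az": 0},
  {"tx": 0,"ty": 0,"tz": 0,"ax": 0,"ay": 0,"az": 0},
])

```text
t: 3.65
position: [0.435, 0.0459, 0.0686]
tcp_rot: [2.064, 2.367, 0.002]
contact_force: [-0.2, 0.3, -0.4]
gripper_width: 0.046
grip_force: 0.0
```

Run:
```python
from loc import *
loc([.433,.048,.066],8.1)
```

```text
pos [0.435  0.0459 0.0686] yhead 7.8 tilt z [ 0.002  0.    -1.   ] t 3.65
shift cm [ 0.23 -0.17  0.26] az -0.3
F [-0.2  0.3 -0.4] w 0.046 grip 0.0 q [-0.22  0.8   0.01  2.25 -0.07  0.08 -0.01]
```

>>> move_arm([
  {"tx": 0,"ty": 0,"tz": 0,"ax": 0,"ay": 0,"az": 0},
  {"tx": 0,"ty": 0,"tz": 0,"ax": 0,"ay": 0,"az": 0},
  {"tx": 0,"ty": 0,"tz": 0,"ax": 0,"ay": 0,"az": 0},
  {"tx": 0,"ty": 0,"tz": 0,"ax": 0,"ay": 0,"az": 0},
  {"tx": 0,"ty": 0,"tz": 0,"ax": 0,"ay": 0,"az": 0},
  {"tx": 0,"ty": 0,"tz": 0,"ax": 0,"ay": 0,"az": 0},
], fingers=1.5, force=40)

```text
t: 4.25
position: [0.4343, 0.0462, 0.0678]
tcp_rot: [-2.064, -2.368, -0.0]
contact_force: [-0.7, 0.7, 3.0]
gripper_width: 0.0238
grip_force: 39.3
```

Run:
```python
from loc import *
P=[]
for i in range(4):
    get_image("top"); P.append(sense()["position"])
print(np.array(P).round(4))
loc([.433,.048,.066],8.1)
```

```text
[[0.4343 0.0461 0.0678]
 [0.4343 0.0462 0.0678]
 [0.4343 0.0461 0.0678]
 [0.4343 0.0462 0.0678]]
pos [0.4343 0.0462 0.0678] yhead 7.8 tilt z [-0.  0. -1.] t 4.45
shift cm [ 0.2  -0.11  0.18] az -0.3
F [-0.3  1.   4.5] w 0.0239 grip 39.3 q [-0.22  0.81  0.01  2.25 -0.07  0.08 -0.01]
```

>>> move_arm([
  {"tx": 0,"ty": 0,"tz": -1.5,"ax": 0,"ay": 0,"az": 0},
  {"tx": 0,"ty": 0,"tz": -3.5,"ax": 0,"ay": 0,"az": 0},
  {"tx": 0,"ty": 0,"tz": -4.4,"ax": 0,"ay": 0,"az": 0},
  {"tx": 0,"ty": 0,"tz": -4.4,"ax": 0,"ay": 0,"az": 0},
  {"tx": 0,"ty": 0,"tz": -3.4,"ax": 0,"ay": 0,"az": 0},
  {"tx": -0.87,"ty": 3.04,"tz": 0,"ax": 0,"ay": 0,"az": 7.74},
  {"tx": -0.87,"ty": 3.04,"tz": 0,"ax": 0,"ay": 0,"az": 7.74},
  {"tx": -0.87,"ty": 3.04,"tz": 0,"ax": 0,"ay": 0,"az": 7.74},
  {"tx": -0.87,"ty": 3.04,"tz": 0,"ax": 0,"ay": 0,"az": 7.74},
  {"tx": -0.87,"ty": 3.04,"tz": 0,"ax": 0,"ay": 0,"az": 7.74},
])

```text
t: 5.45
position: [0.5775, -0.0158, 0.239]
tcp_rot: [-2.735, -1.545, 0.001]
contact_force: [0.1, 0.5, -2.4]
gripper_width: 0.0239
grip_force: 39.3
```

>>> move_arm([
  {"tx": -0.87,"ty": 3.04,"tz": 0,"ax": 0,"ay": 0,"az": 7.74},
  {"tx": -0.87,"ty": 3.04,"tz": 0,"ax": 0,"ay": 0,"az": 7.74},
  {"tx": -0.87,"ty": 3.04,"tz": 0,"ax": 0,"ay": 0,"az": 7.74},
  {"tx": -0.87,"ty": 3.04,"tz": 0,"ax": 0,"ay": 0,"az": 7.74},
  {"tx": -0.87,"ty": 3.04,"tz": 0,"ax": 0,"ay": 0,"az": 7.74},
  {"tx": -0.87,"ty": 3.04,"tz": 0,"ax": 0,"ay": 0,"az": 7.74},
  {"tx": -0.87,"ty": 3.04,"tz": 0,"ax": 0,"ay": 0,"az": 7.74},
  {"tx": 0,"ty": 0,"tz": 0,"ax": 0,"ay": 0,"az": 0},
  {"tx": 0,"ty": 0,"tz": 0,"ax": 0,"ay": 0,"az": 0},
  {"tx": 0,"ty": 0,"tz": 0,"ax": 0,"ay": 0,"az": 0},
])

```text
t: 6.45
position: [0.6495, -0.2148, 0.2389]
tcp_rot: [-3.136, -0.14, 0.001]
contact_force: [-0.3, 1.0, -0.8]
gripper_width: 0.0242
grip_force: 39.3
```

Run:
```python
from loc import *
loc([.6493,-.2165,.24],-85.1)
d=get_image("wrist"); cv2.imwrite("pics/w3.png",d["img"][:,:,::-1])
Y=np.array([-.0854,.9963,0]);X=np.array([.9963,.0854,0]);O=np.array([.6531,-.2613,0])
for n,l in dict(collar=(0,.067,.1),lugtop=(0,.024,.115),hous=(0,.13,.12)).items(): print(n,proj(d,[O+l[0]*X+l[1]*Y+[0,0,l[2]]])[0].round(0))
print(boxes_of("spring_bar","wrist"),boxes_of("stand","wrist"))
```

```text
pos [ 0.6495 -0.2148  0.2389] yhead -84.9 tilt z [-0.001  0.002 -1.   ] t 6.45
shift cm [-0.04  0.17 -0.11] az 0.2
F [-0.3  1.  -0.8] w 0.0242 grip 39.3 q [ 0.01  0.83  0.52  1.38 -0.43  1.05 -0.88]
collar [261. 198.]
lugtop [307. 203.]
hous [188. 204.]
[{'at': [0.4537, 0.4738], 'conf': 0.98}] [{'at': [0.5171, 0.424], 'conf': 0.76}]
```

View pics/w3.png

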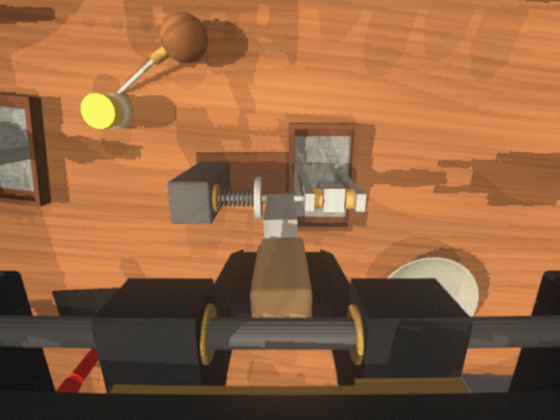

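Wrist picture: the housing is at (192,198), the spring at (237,198), the collar at (258,198) and the lugs from (307,200). That matches the projected fit (collar face 261, lug 307). The fork hangs over the bare bar, so I descend.

>>> move_arm([
  {"tx": 0,"ty": 0,"tz": 2,"ax": 0,"ay": 0,"az": 0},
  {"tx": 0,"ty": 0,"tz": 2,"ax": 0,"ay": 0,"az": 0},
  {"tx": 0,"ty": 0,"tz": 1.5,"ax": 0,"ay": 0,"az": 0},
  {"tx": 0,"ty": 0,"tz": 1.5,"ax": 0,"ay": 0,"az": 0},
  {"tx": 0,"ty": 0,"tz": 1.5,"ax": 0,"ay": 0,"az": 0},
  {"tx": 0,"ty": 0,"tz": 1.4,"ax": 0,"ay": 0,"az": 0},
  {"tx": 0,"ty": 0,"tz": 0,"ax": 0,"ay": 0,"az": 0},
  {"tx": 0,"ty": 0,"tz": 0,"ax": 0,"ay": 0,"az": 0},
])

```text
t: 7.4
position: [0.6495, -0.2168, 0.1406]
tcp_rot: [3.139, 0.136, -0.0]
contact_force: [0.9, -0.4, -1.5]
gripper_width: 0.024
grip_force: 39.3
```

Run:
```python
from loc import *
loc([.6493,-.2165,.14],-85.1)
s=get_image("scene");w=get_image("wrist")
cv2.imwrite("pics/c2.png",np.hstack([crop(s,150,180,120,120,400/120),crop(w,160,110,240,240,400/240)]))
```

```text
pos [ 0.6495 -0.2168  0.1406] yhead -85.0 tilt z [-0. -0. -1.] t 7.4
shift cm [-0.02 -0.03  0.06] az 0.1
F [ 0.9 -0.4 -1.5] w 0.024 grip 39.3 q [ 0.03  0.93  0.46  1.47 -0.49  0.86 -0.83]
```

View pics/c2.png

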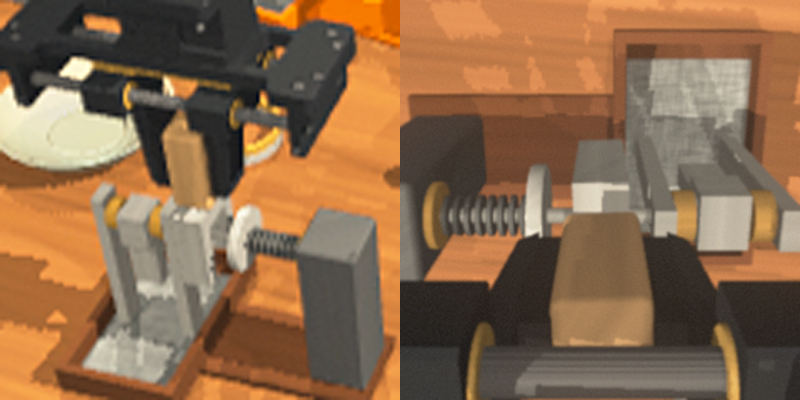

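The fork straddles the bare bar between lug and collar (scene crop (200,240); wrist crop collar at (538,200)). I push towards the housing.

>>> move_arm([
  {"tx": 0,"ty": -0.5,"tz": 0,"ax": 0,"ay": 0,"az": 0},
  {"tx": 0,"ty": -0.5,"tz": 0,"ax": 0,"ay": 0,"az": 0},
  {"tx": 0,"ty": -0.5,"tz": 0,"ax": 0,"ay": 0,"az": 0},
  {"tx": 0,"ty": -0.5,"tz": 0,"ax": 0,"ay": 0,"az": 0},
  {"tx": 0,"ty": -0.5,"tz": 0,"ax": 0,"ay": 0,"az": 0},
  {"tx": 0,"ty": -0.5,"tz": 0,"ax": 0,"ay": 0,"az": 0},
  {"tx": 0,"ty": -0.5,"tz": 0,"ax": 0,"ay": 0,"az": 0},
  {"tx": 0,"ty": -0.5,"tz": 0,"ax": 0,"ay": 0,"az": 0},
  {"tx": 0,"ty": 0,"tz": 0,"ax": 0,"ay": 0,"az": 0},
])

```text
t: 8.4
position: [0.6462, -0.176, 0.1409]
tcp_rot: [-3.138, -0.137, -0.001]
contact_force: [0.3, -4.3, 0.9]
gripper_width: 0.0243
grip_force: 39.3
```

Run:
```python
from loc import *
loc([.6493-.0854*.043,-.2165+.9963*.043,.14],-85.1)
s=get_image("scene");w=get_image("wrist")
cv2.imwrite("pics/c3.png",np.hstack([crop(s,150,200,120,120,400/120),crop(w,160,110,240,240,400/240)]))
print(boxes_of("long_link_mid","scene"))
```

```text
pos [ 0.6462 -0.176   0.1409] yhead -85.0 tilt z [ 0.  0. -1.] t 8.4
shift cm [-0.04 -0.23  0.09] az 0.1
F [ 0.3 -4.3  0.9] w 0.0243 grip 39.3 q [-0.03  0.91  0.46  1.52 -0.5   0.83 -0.86]
[{'at': [0.3557, 0.6345], 'conf': 0.44}]
```

View pics/c3.png

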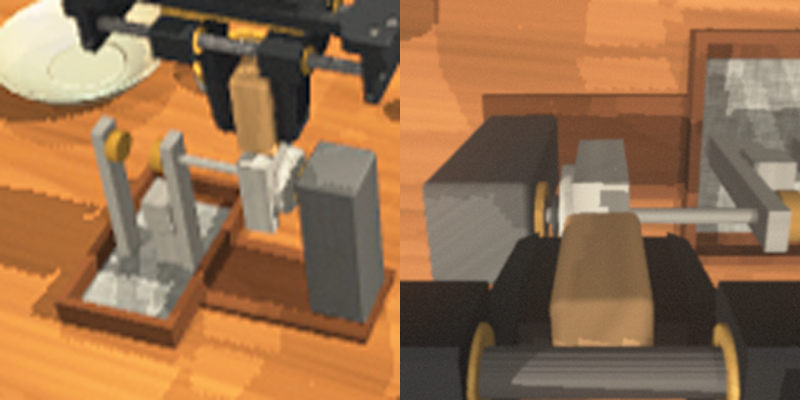

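The link has dropped out from between the lugs and stands in the tray (scene crop (165,220)). I ease the bar home and lift clear.

>>> move_arm([
  {"tx": 0,"ty": 0.5,"tz": 0,"ax": 0,"ay": 0,"az": 0},
  {"tx": 0,"ty": 0.5,"tz": 0,"ax": 0,"ay": 0,"az": 0},
  {"tx": 0,"ty": 0.5,"tz": 0,"ax": 0,"ay": 0,"az": 0},
  {"tx": 0,"ty": 0.5,"tz": 0,"ax": 0,"ay": 0,"az": 0},
  {"tx": 0,"ty": 0.5,"tz": 0,"ax": 0,"ay": 0,"az": 0},
  {"tx": 0,"ty": 0.5,"tz": 0,"ax": 0,"ay": 0,"az": 0},
  {"tx": 0,"ty": 0.5,"tz": 0,"ax": 0,"ay": 0,"az": 0},
  {"tx": 0,"ty": 0.4,"tz": 0,"ax": 0,"ay": 0,"az": 0},
  {"tx": 0,"ty": 0,"tz": 0,"ax": 0,"ay": 0,"az": 0},
  {"tx": 0,"ty": 0,"tz": 0,"ax": 0,"ay": 0,"az": 0},
])

```text
t: 9.55
position: [0.6491, -0.2151, 0.1404]
tcp_rot: [-3.138, -0.136, 0.001]
contact_force: [0.1, -0.2, -1.6]
gripper_width: 0.0238
grip_force: 39.3
```

Run:
```python
from loc import *
loc([.6493,-.2165,.14],-85.1)
s=get_image("scene");w=get_image("wrist")
cv2.imwrite("pics/c4.png",np.hstack([crop(s,150,200,120,120,400/120),crop(w,160,110,240,240,400/240)]))
```

```text
pos [ 0.6491 -0.2151  0.1404] yhead -85.0 tilt z [-0.001  0.001 -1.   ] t 9.55
shift cm [0.01 0.14 0.04] az 0.1
F [ 0.1 -0.2 -1.6] w 0.0238 grip 39.3 q [ 0.03  0.93  0.46  1.47 -0.49  0.86 -0.83]
```

View pics/c4.png

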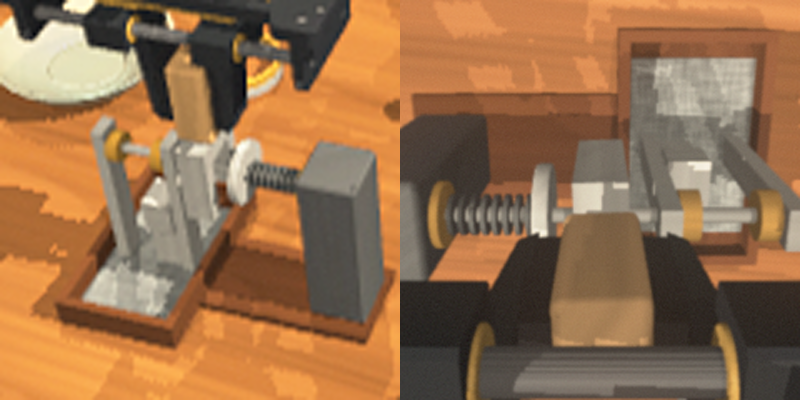

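The collar is home again (wrist crop (543,210)), the bar spans both lugs, and the link is in the tray. I lift and carry the fork back.

>>> move_arm([
  {"tx": 0,"ty": 0,"tz": -1.5,"ax": 0,"ay": 0,"az": 0},
  {"tx": 0,"ty": 0,"tz": -2,"ax": 0,"ay": 0,"az": 0},
  {"tx": 0,"ty": 0,"tz": -2.5,"ax": 0,"ay": 0,"az": 0},
  {"tx": 0,"ty": 0,"tz": -2.5,"ax": 0,"ay": 0,"az": 0},
  {"tx": 0,"ty": 0,"tz": -1.5,"ax": 0,"ay": 0,"az": 0},
  {"tx": 0,"ty": 0,"tz": 0,"ax": 0,"ay": 0,"az": 0},
  {"tx": 0.455,"ty": -3.12,"tz": 0,"ax": 0,"ay": 0,"az": -7.73},
  {"tx": 0.455,"ty": -3.12,"tz": 0,"ax": 0,"ay": 0,"az": -7.73},
  {"tx": 0.455,"ty": -3.12,"tz": 0,"ax": 0,"ay": 0,"az": -7.73},
  {"tx": 0.455,"ty": -3.12,"tz": 0,"ax": 0,"ay": 0,"az": -7.73},
])

```text
t: 10.65
position: [0.6311, -0.0902, 0.24]
tcp_rot: [-2.985, -0.977, 0.001]
contact_force: [-0.5, 1.0, -1.4]
gripper_width: 0.0237
grip_force: 39.3
```

>>> move_arm([
  {"tx": 0.455,"ty": -3.12,"tz": 0,"ax": 0,"ay": 0,"az": -7.73},
  {"tx": 0.455,"ty": -3.12,"tz": 0,"ax": 0,"ay": 0,"az": -7.73},
  {"tx": 0.455,"ty": -3.12,"tz": 0,"ax": 0,"ay": 0,"az": -7.73},
  {"tx": 0.455,"ty": -3.12,"tz": 0,"ax": 0,"ay": 0,"az": -7.73},
  {"tx": 0.455,"ty": -3.12,"tz": 0,"ax": 0,"ay": 0,"az": -7.73},
  {"tx": 0.455,"ty": -3.12,"tz": 0,"ax": 0,"ay": 0,"az": -7.73},
  {"tx": 0.455,"ty": -3.12,"tz": 0,"ax": 0,"ay": 0,"az": -7.73},
  {"tx": 0.455,"ty": -3.12,"tz": 0,"ax": 0,"ay": 0,"az": -7.73},
  {"tx": 0,"ty": 0,"tz": 0,"ax": 0,"ay": 0,"az": 0},
  {"tx": 0,"ty": 0,"tz": 0,"ax": 0,"ay": 0,"az": 0},
])

```text
t: 11.65
position: [0.4352, 0.0469, 0.2409]
tcp_rot: [2.068, 2.365, 0.001]
contact_force: [0.5, -0.3, -1.0]
gripper_width: 0.024
grip_force: 39.3
```

>>> move_arm([
  {"tx": 0,"ty": 0,"tz": 0,"ax": 0,"ay": 0,"az": 0},
  {"tx": 0,"ty": 0,"tz": 0,"ax": 0,"ay": 0,"az": 0},
  {"tx": 0,"ty": 0,"tz": 0,"ax": 0,"ay": 0,"az": 0},
])

```text
t: 11.95
position: [0.4362, 0.0467, 0.2406]
tcp_rot: [2.068, 2.365, 0.0]
contact_force: [-0.6, 0.4, -1.8]
gripper_width: 0.024
grip_force: 39.3
```

Run:
```python
from loc import *
loc([.4343,.0462,.0678],7.8)
```

```text
pos [0.4362 0.0467 0.2406] yhead 7.7 tilt z [ 0. -0. -1.] t 11.95
shift cm [-0.02 -0.2  17.28] az -0.1
F [-0.6  0.4 -1.8] w 0.024 grip 39.3 q [-0.27  0.45  0.08  2.11 -0.06  0.58 -0.01]
```

>>> move_arm([
  {"tx": 0,"ty": -0.2,"tz": 3,"ax": 0,"ay": 0,"az": 0},
  {"tx": 0,"ty": 0,"tz": 4,"ax": 0,"ay": 0,"az": 0},
  {"tx": 0,"ty": 0,"tz": 4,"ax": 0,"ay": 0,"az": 0},
  {"tx": 0,"ty": 0,"tz": 3,"ax": 0,"ay": 0,"az": 0},
  {"tx": 0,"ty": 0,"tz": 1.5,"ax": 0,"ay": 0,"az": 0},
  {"tx": 0,"ty": 0,"tz": 0.7,"ax": 0,"ay": 0,"az": 0},
  {"tx": 0,"ty": 0,"tz": 0,"ax": 0,"ay": 0,"az": 0},
  {"tx": 0,"ty": 0,"tz": 0,"ax": 0,"ay": 0,"az": 0},
  {"tx": 0,"ty": 0,"tz": 0,"ax": 0,"ay": 0,"az": 0},
  {"tx": 0,"ty": 0,"tz": 0,"ax": 0,"ay": 0,"az": 0},
])

```text
t: 12.95
position: [0.434, 0.0467, 0.0795]
tcp_rot: [2.066, 2.365, 0.002]
contact_force: [0.7, 0.2, -1.8]
gripper_width: 0.0239
grip_force: 39.3
```

Run:
```python
from loc import *
loc([.4343,.0462,.0678],7.8)
s=get_image("scene")
cv2.imwrite("pics/c5.png",crop(s,270,140,140,120,5))
```

```text
pos [0.434  0.0467 0.0795] yhead 7.7 tilt z [ 0.002  0.    -1.   ] t 12.95
shift cm [-0.05  0.02  1.17] az -0.1
F [ 0.7  0.2 -1.8] w 0.0239 grip 39.3 q [-0.22  0.78  0.01  2.25 -0.09  0.11  0.02]
```

View pics/c5.png

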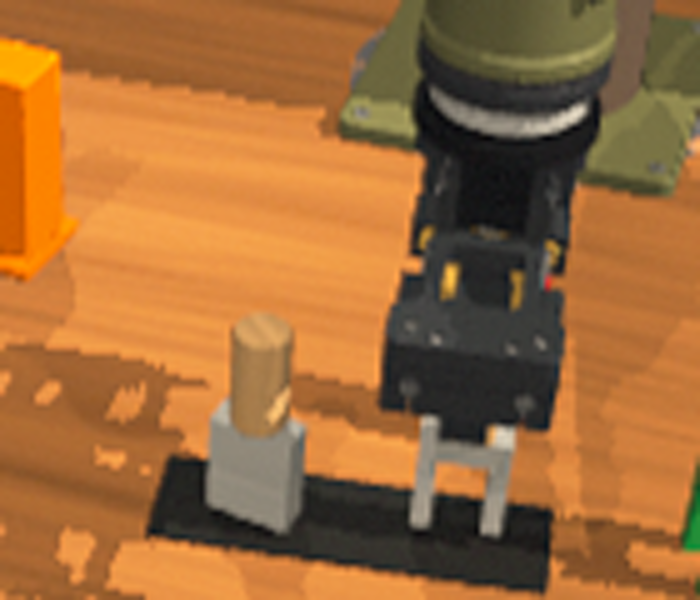

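The fork hangs upright over its place on the pad (tines at (422,500) and (495,510)). Last lowering in small steps.

>>> move_arm([
  {"tx": 0,"ty": 0,"tz": 0.4,"ax": 0,"ay": 0,"az": 0},
  {"tx": 0,"ty": 0,"tz": 0.3,"ax": 0,"ay": 0,"az": 0},
  {"tx": 0,"ty": 0,"tz": 0.2,"ax": 0,"ay": 0,"az": 0},
  {"tx": 0,"ty": 0,"tz": 0.15,"ax": 0,"ay": 0,"az": 0},
  {"tx": 0,"ty": 0,"tz": 0,"ax": 0,"ay": 0,"az": 0},
  {"tx": 0,"ty": 0,"tz": 0,"ax": 0,"ay": 0,"az": 0},
  {"tx": 0,"ty": 0,"tz": 0,"ax": 0,"ay": 0,"az": 0},
])

```text
t: 13.7
position: [0.4334, 0.0466, 0.0682]
tcp_rot: [-2.067, -2.366, -0.0]
contact_force: [0.7, 0.5, -1.3]
gripper_width: 0.0236
grip_force: 39.3
```

>>> move_arm([
  {"tx": 0,"ty": 0,"tz": 0.05,"ax": 0,"ay": 0,"az": 0},
  {"tx": 0,"ty": 0,"tz": 0.05,"ax": 0,"ay": 0,"az": 0},
  {"tx": 0,"ty": 0,"tz": 0,"ax": 0,"ay": 0,"az": 0},
  {"tx": 0,"ty": 0,"tz": 0,"ax": 0,"ay": 0,"az": 0},
])

```text
t: 14.1
position: [0.4335, 0.0465, 0.0677]
tcp_rot: [2.067, 2.366, 0.001]
contact_force: [-0.6, -0.6, 6.2]
gripper_width: 0.0239
grip_force: 39.3
```

The tips are on the pad (6 N upward). I release and retreat straight up.

>>> move_arm([
  {"tx": 0,"ty": 0,"tz": 0,"ax": 0,"ay": 0,"az": 0},
  {"tx": 0,"ty": 0,"tz": 0,"ax": 0,"ay": 0,"az": 0},
  {"tx": 0,"ty": 0,"tz": 0,"ax": 0,"ay": 0,"az": 0},
  {"tx": 0,"ty": 0,"tz": 0,"ax": 0,"ay": 0,"az": 0},
  {"tx": 0,"ty": 0,"tz": -1.5,"ax": 0,"ay": 0,"az": 0},
  {"tx": 0,"ty": 0,"tz": -2.5,"ax": 0,"ay": 0,"az": 0},
  {"tx": 0,"ty": 0,"tz": -3.5,"ax": 0,"ay": 0,"az": 0},
  {"tx": 0,"ty": 0,"tz": -4,"ax": 0,"ay": 0,"az": 0},
  {"tx": 0,"ty": 0,"tz": -4,"ax": 0,"ay": 0,"az": 0},
  {"tx": 0,"ty": 0,"tz": 0,"ax": 0,"ay": 0,"az": 0},
], fingers=4.6)

```text
t: 15.1
position: [0.436, 0.0469, 0.2262]
tcp_rot: [2.064, 2.361, 0.011]
contact_force: [0.1, -0.4, -0.4]
gripper_width: 0.046
grip_force: 0.0
```

Run:
```python
from loc import *
loc([.4343,.0462,.22],7.8)
for n in ["wrist","scene"]:
    d=get_image(n); print(n,"expect",proj(d,[[.4325,.0475,.113],[.4325,.0475,.058]]).round(0).tolist())
    for q in ["fork_tool_mid","long_link_mid","round_link_mid","spring_bar"]:
        print(q,[(round(b["at"][0]*560),round(b["at"][1]*420),round(b["conf"],2)) for b in boxes_of(q,n)])
```

```text
pos [0.436  0.0469 0.2262] yhead 7.7 tilt z [ 0.009  0.002 -1.   ] t 15.1
shift cm [-0.05 -0.18  0.62] az -0.1
F [ 0.1 -0.4 -0.4] w 0.046 grip 0.0 q [-0.27  0.48  0.08  2.13 -0.07  0.53  0.  ]
wrist expect [[275.0, 204.0], [275.0, 189.0]]
fork_tool_mid [(270, 56, 0.79), (187, 177, 0.63), (525, 151, 0.27)]
long_link_mid []
round_link_mid [(523, 152, 0.61)]
spring_bar []
scene expect [[365.0, 211.0], [363.0, 229.0]]
fork_tool_mid [(372, 203, 0.93), (363, 231, 0.71), (417, 239, 0.68)]
long_link_mid [(359, 229, 0.26)]
round_link_mid [(373, 301, 0.73)]
spring_bar [(224, 255, 0.77), (255, 158, 0.69)]
```

Run:
```python
from h import *
d=get_image("scene"); a=cv2.imread("pics/scene0.png")[195:255,300:385]; b=d["img"][:,:,::-1][195:255,300:385]
t=cv2.imread("pics/scene0.png")[203:250,348:378]
for im,n in ((t,"fork"),(cv2.imread("pics/scene0.png")[280:340,355:395],"ball"),(cv2.imread("pics/scene0.png")[240:265,225:268],"collar+spring")):
    r=cv2.matchTemplate(np.ascontiguousarray(d["img"][:,:,::-1]),im,cv2.TM_CCOEFF_NORMED); print(n,cv2.minMaxLoc(r)[1::2])
```

```text
fork (0.9926437735557556, (348, 203))
ball (0.9695129990577698, (355, 280))
collar+spring (0.9899104833602905, (225, 240))
```

The fork, the ball link and the collar all match their starting pictures to the pixel, and the robot is clear of everything. I hand the job in.

```bash
python3 -c "
from cell import *
print(job_done())"
```

```text
the job is handed in; nothing more can be done
None
```

The job is handed in at about 15 s of the 54 s allowed: the long link is in the tray, its spring bar is home, the fork stands upright where it was, and the round-bead link still hangs on its bar. The verdict was not shown.

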